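# Turn the block in the length-stop jig and index the stop to the next hole

## Robot

A 7-joint arm with a two-finger parallel gripper is mounted at the origin on a cart in front of the work surface, level with it; the furniture and walls round the work are solid. World frame = base frame: x ahead of the robot, y to its left, z up, the work surface at z = 0. Lengths are in m, angles in rad, forces in N, time in s.
With the tool pointing down it reaches from about 0.35 to 0.9 m from the base axis. Payload 19.9 kg.
Tool frame: the origin (TCP) lies at the very end of the fingers, on their centre line; the grasp point (between the pads) lies 19 mm behind it; z points along the fingers, x is the direction in which the jaws open and shut, and the axes are right-handed (so a half turn about z gives the same grasp; the last joint's range is limited). The gripper opens to 85 mm and grips with 20 to 120 N. Pads are 22 mm wide; open, the fingers measure 114 mm over their backs; the gripper's body (76 mm by 85 mm) begins 54 mm behind the grasp point. The pads swing forward as they close: fully open they stand 13 mm farther back than shut.
Start: joints at [1.206, 0.417, -0.01, 1.614, 0.005, 1.111, -0.053], TCP at [0.198, -0.593, 0.195] pointing down, gripper open.
Joint ranges: [-2.81, 2.81], [-0.39, 2.02], [-1.27, 1.25], [0.06, 2.57], [-1.19, 4.33], [0.19, 2], [-2.82, 2.82]. Speed limits (rad/s): [1.89, 1.89, 2.39, 2.39, 3.01, 3.01, 3.01].

## Interface

Orientations are given as a rotation vector (axis times angle).
In Python, from rig import r gives the robot as it stands. Calls block until the motion is done:
- r.move_to(position, orientation): joint-space move of the TCP to a pose.
- r.servo_line(position, rotation=None, velocity=0.15): straight line of the TCP; rotation=None keeps the orientation; velocity is the mean speed in m/s.
- r.movej(angles): joint-space move.
- r.set_gripper(opening, grasp_force=None): finger opening in m; grasp_force is the grip in N (None keeps the last); returns when the fingers have stopped.
- r.pause(seconds).
- r.ik(position, orientation): joint angles nearest the present ones, or None.
- r.sense(): the state.
- r.grab_frame(name): name is "scene" or "side" or "wrist"; returns a dict with "img" (420x560x3 uint8, red, green, blue), "fx", "fy", "cx", "cy" (pixels), "k1" (the pictures are not rectified: a ray, as slopes to the right and down, at radius r is drawn at 1 + k1 r^2 times it, then the intrinsics apply), "cam_to_world" (4x4, takes a point from camera to world coordinates). Camera axes: x right, y down, z forward; pixel columns grow to the right and rows downward; lengths in m; the calibration is good to about 2 mm. A picture is of the moment at which its call begins. There is no depth.
A pose or a line that the arm cannot do raises r.PlanningError and nothing moves.
- r.close_job(): hands the job in, once; it reports no verdict.
The state is a dict: "time_s": time; "joint_positions": joint angles; "qd": joint speeds; "effort": joint torques, N m; "ee_pos": TCP position; "tcp_rot": TCP orientation; "force": force on the tool from outside, world axes, zero at the start; "torque": the same for the moment, N m; "gripper_width": finger opening in m.
Only numpy, scipy, OpenCV 4.12 (cv2) and the standard library are available. Lean on these libraries where they do the work, as an engineer would, in place of code of your own. Each camera call takes 0.05 s, during which the arm holds its last target.

## Task

The block lying on the length-stop jig's board has had its first pass: turn it flat through a quarter turn and set it down between the bent bracket and the sliding stop with one of its ends touching the tube fence, about midway so that your fingers have room, and let go of it. Then pull up the stop's spring plunger by its knob, slide the stop to the next hole towards the bracket so that the block is trapped between the two, and let the pin drop fully home in that hole. Finish there still gripping the knob with the pin home: do not let go at the end, and leave the pliers and the pencil undisturbed.

Things in the scene. Friction and masses are not known exactly. Their poses are not given: they have to be found in the camera images.
- jig: Length-stop jig: plywood board, 12 mm thick, fixed on the bench, and on it a 30x30 mm aluminium square tube along the jig's y. Origin on the board's top (world z 0.013) under the tube's centre line; x away from the robot, z up. Board: x -0.19 to 0.05, y -0.13 to 0.15. Tube front face = fence, at x -0.015. Index holes in the tube's top (z 0.030) at y 0.105, 0.045, -0.015.
- bracket (a point): Middle of the inner face (towards the stop) of the bent steel bracket fixed at the jig's right end, at jig (-0.046, -0.085, 0.020). The upright leaf is 4 mm thick and 40 mm tall and reaches from the fence to jig x -0.077; its flat leaf is screwed down on the far side from the stop. Axes as the jig's.
- stop (a joint): Dark steel sliding stop, a saddle 44x50 mm, its top 38 mm above the board, riding on the tube. In m: 0 = the start, pin in the middle hole; grows as the stop slides along the jig's -y, towards the bracket; 0.060 = pin over the next hole. Needs about 2 N once the plunger is pulled. It runs on past the next hole by 4 mm at most.
- stop_face (a point): Middle of the face of the stop's arm towards the bracket, at jig (-0.046, +0.020 - stop value, 0.020): 105 mm from the bracket at the start, 45 mm at the next hole. The arm is 6 mm thick, its top at jig z 0.036, and reaches in front of the fence to jig x -0.072. It can push the block along the board. Axes as the jig's.
- plunger (a joint): Spring plunger of the stop, in m: 0 = pin fully home in a hole, grows as it is pulled up, 0.018 at most. From 0.013 the pin is clear of the tube; below about 0.010 the stop is locked; resting on the tube between holes it reads 0.012. The spring pushes down, 4.5 N at 0 to 6.5 N at the top, so the pin drops by itself over a hole. About 2 mm of side play in a hole.
- knob: Black round knob of the plunger, upright, 22 mm in diameter with a 28 mm flange on top. With the pin home it spans jig z 0.052 to 0.080 (flange from 0.074), above a brass boss that ends at 0.0465. This is what is held at the end. The body's origin lies on the knob's axis at board-top height when the pin is home, and moves with the stop and plunger.
- knob_grip (a point): Point on the knob's axis, at the middle of its 22 mm wide part, 0.064 above the board when the pin is home: where to grip it from above.
- block: Light wooden block 42 x 84 x 30 mm (its own x, y, z), about 0.1 kg, lying flat on the jig's board in front of the tube, its long side roughly along the tube at the start. Origin at the centre of its underside; its ends are the 42 x 30 mm faces at y = +-0.042.
- pliers: Pliers, 59x171x12 mm, lying on the bench to the left of the jig; leave alone. Origin at the centre of the underside.
- pencil: Red pencil, 14x128x8 mm, lying to the left of the jig; leave alone. Origin at the centre of the underside.
Mind the look-alikes: they are no part of the job. What is shaped like the block but green or pink is not meant.

How it is judged:
On the way, in this order (a step that is already met when the one before it is completed fails the run):
1. the block lies flat, turned, one end within 6 mm of the fence, between bracket and stop, let go and at rest, the stop still in its first hole (angle between the y axis of block and the x axis of jig, either way round below 0.12 rad and x of block in the frame of jig between -0.0635 and -0.05 m and y of block in the frame of jig between -0.066 and 0.002 m and z of block in the frame of jig below 0.004 m and angle between block's own z axis and vertical below 0.05 rad and linear speed of block below 0.01 m/s and contact force between the fingers and block below 0.1 N and value of joint stop below 0.006 m), for 0.2 s.
2. the plunger is pulled clear of its first hole (value of joint plunger above 0.0105 m and value of joint stop below 0.02 m and contact force between the fingers and knob above 1 N), for 0.1 s.
At the end, for the whole second after the job is handed in: The pin is in the next hole (stop at 0.060 +-0.004 m) and home to within 3 mm, the fingers still hold the knob with more than 2 N, and the block lies flat between bracket and stop, its length square to the tube within 0.12 rad and its end within 6 mm of the fence (value of joint stop between 0.056 and 0.064 m and value of joint plunger below 0.003 m and velocity of joint stop below 0.01 m/s and contact force between the fingers and knob above 2 N and angle between the y axis of block and the x axis of jig, either way round below 0.12 rad and x of block in the frame of jig between -0.0635 and -0.05 m and y of block in the frame of jig between -0.07 and -0.055 m and z of block in the frame of jig below 0.004 m and angle between block's own z axis and vertical below 0.05 rad); the arm keeps its last pose, push and grip.
It fails at once if the pliers or the pencil are moved by more than 20 mm (distance of any of pliers, pencil from where it was at the start of the episode above 0.02 m).
It also fails if it takes over 46 s, if anything falls off the work surface, if the arm or the gripper's body presses on something with over 40 N, if the wrist force passes 120 N, or if a joint passes its speed limit or range.

## Working session

There is one attempt and no reset: what is moved stays moved. The work goes in short steps, each a Python script; the robot and the scene stay as the last script left them, time stands still between calls to the robot, and variables do not carry over. Pictures are saved under pics/ and viewed, and the job is handed in when it is done.

```bash
ls; mkdir -p pics
python3 - <<'E'
from rig import r
import cv2
s=r.sense();print({k:s[k] for k in('time_s','ee_pos','tcp_rot','force','gripper_width')})
for n in("scene","side","wrist"):
    f=r.grab_frame(n);cv2.imwrite(f"pics/{n}0.png",f["img"][:,:,::-1]);print(n,f["fx"],f["fy"],f["cx"],f["cy"],f["k1"],f["cam_to_world"].tolist() if hasattr(f["cam_to_world"],'tolist') else f["cam_to_world"])
E
```

```text
pics
{'time_s': 0.0, 'ee_pos': array([ 0.19814097, -0.59234631,  0.19486962]), 'tcp_rot': array([-2.54900859e+00,  1.83517846e+00,  1.61326534e-03]), 'force': array([ 1.15797154,  0.13410558, -0.57952686]), 'gripper_width': 0.08544944308992085}
scene 536.8710714389586 536.8710714389586 286.1912585559507 210.85557980329204 -0.08569105905692462 [[0.5525085866020861, -0.6417037177975929, 0.5319310108423011, -0.26266506192236994], [-0.8335058197614019, -0.4242029750909989, 0.35400548632446216, -0.8059685586435477], [-0.0015199193526858274, -0.6389586641471361, -0.7692395695467498, 1.1999334234346686], [0.0, 0.0, 0.0, 1.0]]
side 393.13680057337814 393.13680057337814 275.9729793193562 202.90977755688516 -0.06954136171313276 [[-0.9997583106746997, 0.01617748255930512, -0.01488654744774967, 0.5388968799997504], [0.021919992895217278, 0.6816664711516824, -0.7313346265691827, 0.4599379230471641], [-0.0016834928999992992, -0.7314841838110074, -0.6818563299449525, 0.7848811993898989], [0.0, 0.0, 0.0, 1.0]]
wrist 356.58169548263936 356.58169548263936 281.793730678639 202.5224328041913 -0.0037380670757095205 [[0.3166766659969915, -0.9087254782136854, -0.2719078786249782, 0.26887906501788855], [-0.9485333435761665, -0.30357391225886404, -0.09015196015652245, -0.5692132021947978], [-0.0006207553830559842, 0.2864627114323145, -0.9580911906606793, 0.3726859096565717], [0.0, 0.0, 0.0, 1.0]]
```

View pics/scene0.png

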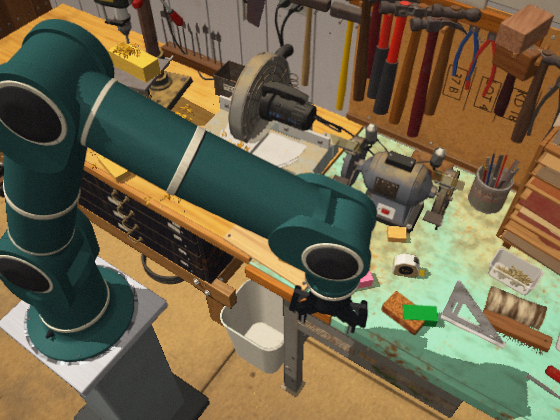

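View pics/side0.png

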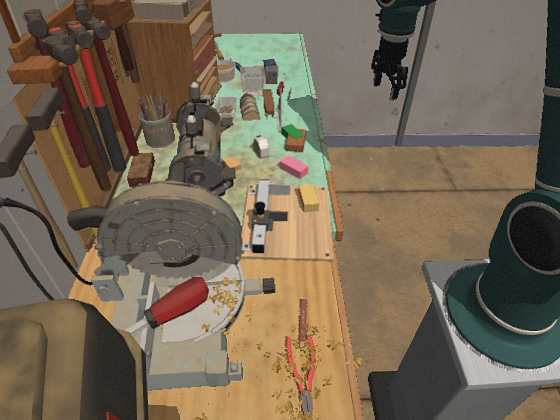

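View pics/wrist0.png

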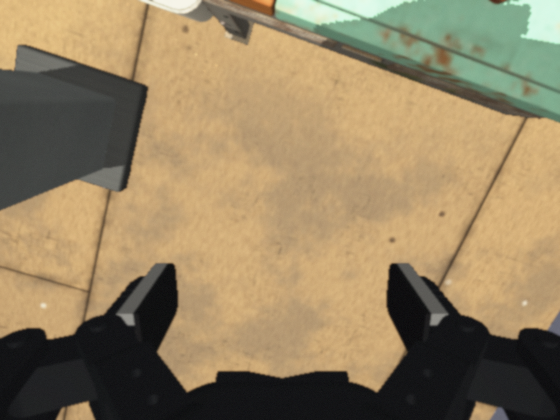

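Run:
```python
import cv2
i=cv2.imread("pics/side0.png")[140:275,215:355];cv2.imwrite("pics/side0c.png",cv2.resize(i,None,fx=5.5,fy=4.4 if 0 else 4.4*1.0,interpolation=cv2.INTER_CUBIC) if 0 else cv2.resize(i,(770,742)[:2] if 0 else (620,598),interpolation=cv2.INTER_CUBIC))
```

```text
(no output)
```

View pics/side0c.png

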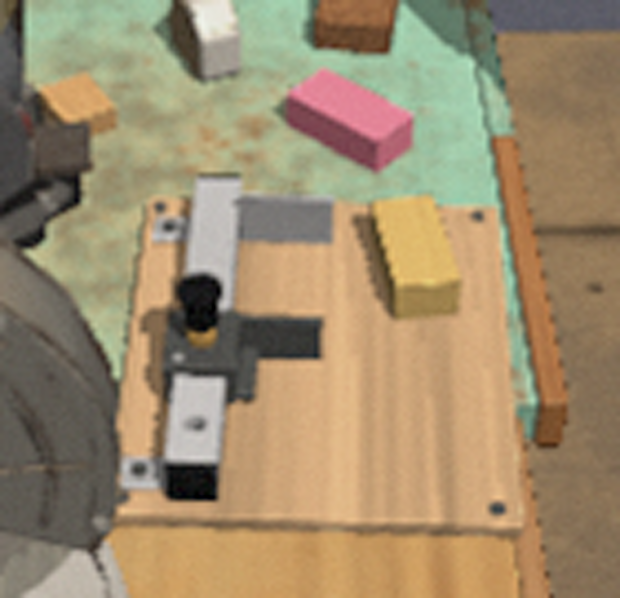

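```bash
cat > h.py <<'E'
from rig import r
import numpy as np, cv2, json
from scipy.optimize import least_squares
from scipy.spatial.transform import Rotation as R
def K(f): return np.array([[f["fx"],0,f["cx"]],[0,f["fy"],f["cy"]],[0,0,1.]]), np.array([f["k1"],0,0,0,0.])
def proj(f,P):
    M=np.linalg.inv(np.array(f["cam_to_world"])); k,d=K(f)
    return cv2.projectPoints(np.asarray(P,float).reshape(-1,3),cv2.Rodrigues(M[:3,:3])[0],M[:3,3],k,d)[0].reshape(-1,2)
def unproj(f,uv,z):
    k,d=K(f); n=cv2.undistortPoints(np.asarray(uv,float).reshape(-1,1,2),k,d).reshape(-1,2)
    M=np.array(f["cam_to_world"]); D=np.c_[n,np.ones(len(n))]@M[:3,:3].T
    return M[:3,3]+D*((z-M[2,3])/D[:,2])[:,None]
def j2w(jig,P):
    P=np.atleast_2d(np.asarray(P,float)); c,s=np.cos(jig[2]),np.sin(jig[2])
    return np.c_[jig[0]+c*P[:,0]-s*P[:,1],jig[1]+s*P[:,0]+c*P[:,1],P[:,2]+0.013]
def w2j(jig,P):
    P=np.atleast_2d(np.asarray(P,float)); c,s=np.cos(jig[2]),np.sin(jig[2]); d=P[:,:2]-np.array(jig[:2])
    return np.c_[c*d[:,0]+s*d[:,1],-s*d[:,0]+c*d[:,1],P[:,2]-0.013]
def fitjig(f,P,uv,x0):
    s=least_squares(lambda q:(proj(f,j2w(q,P))-uv).ravel(),x0,loss="soft_l1"); return s.x,(proj(f,j2w(s.x,P))-uv)
def down(yaw): # tool x axis at yaw in world, z down
    return (R.from_euler("z",yaw)*R.from_euler("x",np.pi)).as_rotvec()
E
python3 - <<'E'
from h import *
f=r.grab_frame("side"); s=620/140
g=lambda a:np.array(a)/s+[215,140]
P=[[-.19,.15,0],[.05,.15,0],[-.19,-.13,0],[.05,-.13,0],[0,.105,.03],[-.077,-.085,.04]]
uv=g([[522,526],[118,518],[499,207],[147,199],[197,424],[332,199]])
j,e=fitjig(f,P,uv,[.7,-.3,0]);print(j,e.round(1))
b=w2j(j,unproj(f,g([[373,200],[435,196],[460,278],[397,285]]),.043));print(b.round(4))
E
```

```text
[ 0.56161204 -0.31854172 -0.05306087] [[ 1.7  0.2]
 [-2.7 -0.2]
 [-0.2 -0.5]
 [-0.1 -0.3]
 [ 0.   0.2]
 [ 0.3  0.1]]
[[-0.1032 -0.0969  0.03  ]
 [-0.1441 -0.1022  0.03  ]
 [-0.1567 -0.0233  0.03  ]
 [-0.1171 -0.0158  0.03  ]]
```

Run:
```python
from h import *
j=[.5616,-.3185,-.053]
print(j2w(j,[[-.13,-.06,.03],[-.057,-.0325,0],[0,.045,.064]]))
p=j2w(j,[[-.085,-.0,0]])[0]; p[2]=.24
p[1]-=.06
print(r.ik(p,down(.11)))
for q,th in((j2w(j,[[-.13,-.06,.006]])[0],.11),(j2w(j,[[-.07,-.0325,.05]])[0],-.053-np.pi/2),(j2w(j,[[0,.045,.045]])[0],-.053-np.pi/2),(j2w(j,[[0,-.015,.045]])[0],-.053-np.pi/2)):
    print(th,r.ik(q,down(th)))
r.move_to(p,down(.11))
s=r.sense();print(s['time_s'],s['ee_pos'])
f=r.grab_frame("wrist");cv2.imwrite("pics/w1.png",cv2.resize(f["img"][:,:,::-1],(800,600)))
np.save("w1.npy",{k:(v if k!="x" else 0) for k,v in f.items()},allow_pickle=True)
```

```text
[[ 0.42860403 -0.37152897  0.043     ]
 [ 0.50295834 -0.34793478  0.013     ]
 [ 0.56398388 -0.27356319  0.077     ]]
[ 0.91402365  0.37121034 -0.39045857  1.60131433  0.14876447  1.19853764
  0.60331449]
0.11 [ 0.91368718  0.56582847 -0.32331818  1.87727804  0.25574399  0.7387172
  0.5570776 ]
-1.6237963267948965 [ 0.62220139  0.52813602 -0.07428607  1.78020242  0.05046966  0.83508944
 -1.0996759 ]
-1.6237963267948965 [ 0.49526381  0.57678318 -0.12495922  1.71172347  0.08990932  0.85866101
 -1.29228027]
-1.6237963267948965 [ 0.55083561  0.61429212 -0.08560466  1.64284911  0.06360718  0.88716974
 -1.18317948]
1.5417 [ 0.47568109 -0.37528557  0.23970749]
```

View pics/w1.png

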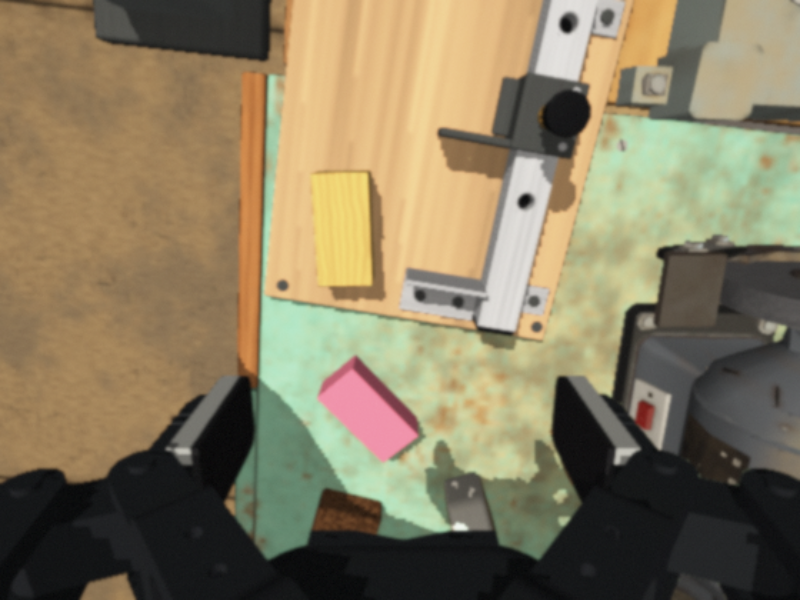

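The picture shows the wooden block on the board at (343,230), pink look-alike at (370,408) on the bench, the knob at (566,112), the free index hole at (526,201). Candidates: yellow wood block (343,230) on the board – chosen; pink one (370,408); green one (scene 420,315); orange offcut (scene 398,233).

Run:
```python
from h import *
f=np.load("w1.npy",allow_pickle=True).item()
c=f["img"][0:245,180:460,::-1];cv2.imwrite("pics/w1c.png",cv2.resize(c,None,fx=2.43,fy=2.43,interpolation=cv2.INTER_CUBIC))
```

```text
(no output)
```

View pics/w1c.png

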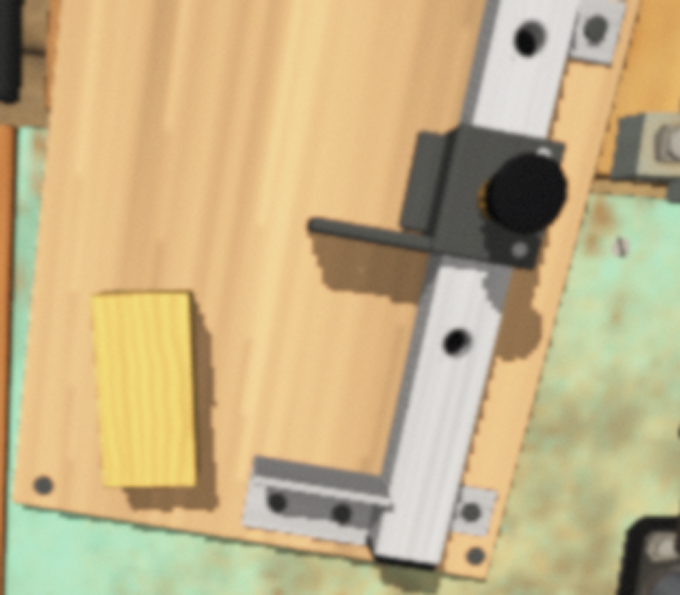

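Run:
```python
from h import *
f=np.load("w1.npy",allow_pickle=True).item()
g=lambda a:np.array(a)/2.43+[180,0]
P=[[-.19,-.13,0],[.05,-.13,0],[0,.105,.03],[0,-.015,.03],[0,.045,.08],[-.072,.02,.036]]
uv=g([[14,502],[487,579],[529,38],[457,342],[525,194],[309,228]])
j,e=fitjig(f,P,uv,[.56,-.32,-.05]);print(j,(e).round(1))
W=unproj(f,g([[93,295],[190,291],[197,486],[105,487]]),.043)
b=w2j(j,W);print(b.round(4),W.mean(0))
for a,c in((0,1),(3,2)):print('x edge ang',np.arctan2(*(W[c]-W[a])[1::-1][:2]),np.linalg.norm(W[c]-W[a]))
for a,c in((3,0),(2,1)):print('y edge ang',np.arctan2(*(W[c]-W[a])[1::-1][:2]),np.linalg.norm(W[c]-W[a]))
t=[[-.077,-.085,0],[-.015,-.085,0],[-.077,-.085,.04],[-.015,-.085,.04]]
print((proj(f,j2w(j,t))-[180,0])*2.43)
```

```text
[ 0.5644466  -0.32293606 -0.06084117] [[-1.9  0.7]
 [-0.1  0.2]
 [ 0.  -0.3]
 [ 0.1  0.3]
 [ 1.8 -1. ]
 [-0.3  0.6]]
[[-0.1564 -0.0211  0.03  ]
 [-0.1162 -0.0127  0.03  ]
 [-0.1004 -0.0969  0.03  ]
 [-0.1412 -0.1043  0.03  ]] [ 0.4325449  -0.37376029  0.043     ]
x edge ang 0.14616465003656756 0.04105744819448815
x edge ang 0.117765369641758 0.04145340622172342
y edge ang 1.6899581863234834 0.08453611211624464
y edge ang 1.6947524680226649 0.08570351725822435
[[252.50423401 452.86556715]
 [378.77494395 473.57408462]
 [252.9101714  475.13790114]
 [391.87461632 497.75887829]]
```

```bash
cat > c.py <<'E'
J=[.5638,-.3219,-.0595]
E
python3 - <<'E'
from h import *
th=.121; c=np.array([.4318,-.3733]); g=c-.018*np.array([-np.sin(th),np.cos(th)])
r.set_gripper(.066,30)
r.move_to([*g,.09],down(th))
f=r.grab_frame("wrist");cv2.imwrite("pics/w2.png",f["img"][:,:,::-1])
r.servo_line([*g,.019],None,.12)
r.set_gripper(.03,30)
s=r.sense();print(s['time_s'],s['ee_pos'],s['gripper_width'],s['force'])
r.servo_line([*g,.085],None,.15)
s=r.sense();print(s['time_s'],s['ee_pos'],s['gripper_width'],s['force'])
f=r.grab_frame("wrist");cv2.imwrite("pics/w3.png",f["img"][:,:,::-1])
f=r.grab_frame("side");cv2.imwrite("pics/s3.png",cv2.resize(f["img"][130:280,200:370,::-1],None,fx=4,fy=4))
E
python3 -c "
import cv2,numpy as np
a=cv2.imread('pics/w2.png');b=cv2.imread('pics/w3.png');cv2.imwrite('pics/w23.png',cv2.resize(np.hstack([a,b]),(800,300)))"
```

```text
3.825 [ 0.43402251 -0.39126349  0.01920445] 0.029951520746143732 [-0.69807486 -0.19450774 -0.90191252]
4.4167 [ 0.43364057 -0.39103465  0.08445011] 0.029866905808192373 [ 0.66771009  0.38141421 -0.54756357]
```

View pics/w23.png

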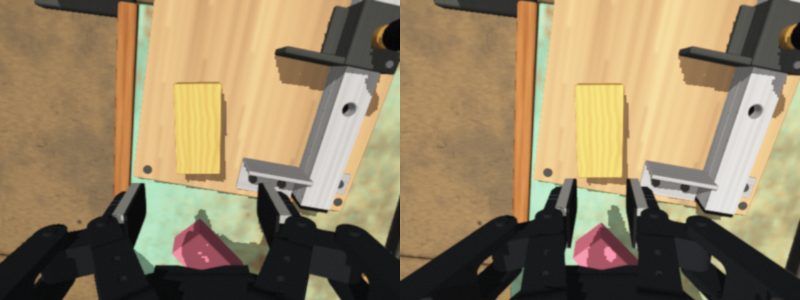

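View pics/s3.png

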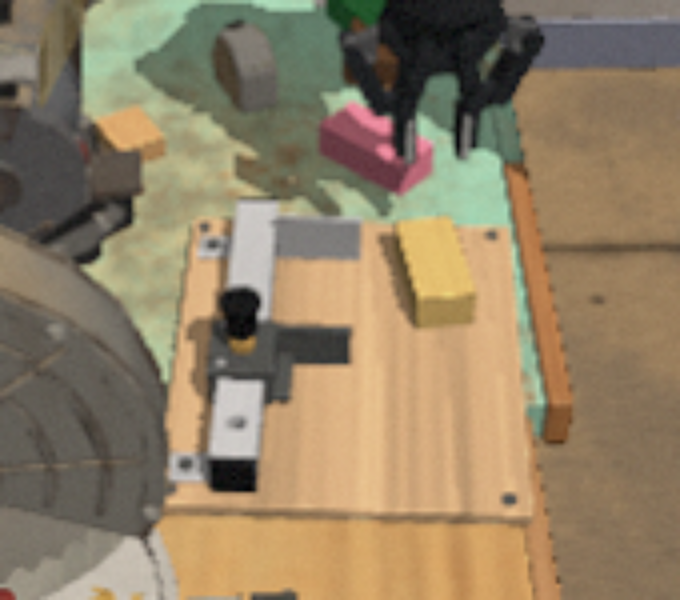

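Run:
```python
from h import *
s=r.sense();print(s['time_s'],s['ee_pos'],s['tcp_rot'],down(.121))
p=s['ee_pos']
for n in("wrist","side"):
    f=r.grab_frame(n);print(n,proj(f,[p,p-[0,0,.085]]))
    cam=np.array(f["cam_to_world"]);print(cam.round(3).tolist())
    np.save("now_%s.npy"%n,f,allow_pickle=True)
    if n=="wrist":
        cv2.imwrite("pics/w3b.png",cv2.resize(f["img"][:,:,::-1],(800,600)))
```

```text
4.5167 [ 0.43342462 -0.39072408  0.08382489] [-3.13460607e+00 -1.89947036e-01  1.84093671e-03] [3.13584490e+00 1.89950428e-01 1.16311092e-17]
wrist [[278.90962429 237.67267221]
 [279.95818869 195.47841845]]
[[0.993, 0.116, 0.033, 0.427], [0.12, -0.952, -0.283, -0.318], [-0.002, 0.285, -0.959, 0.262], [0.0, 0.0, 0.0, 1.0]]
side [[307.34576328 178.38991863]
 [305.8355693  200.67787179]]
[[-1.0, 0.016, -0.015, 0.539], [0.022, 0.682, -0.731, 0.46], [-0.002, -0.731, -0.682, 0.785], [0.0, 0.0, 0.0, 1.0]]
```

View pics/w3b.png

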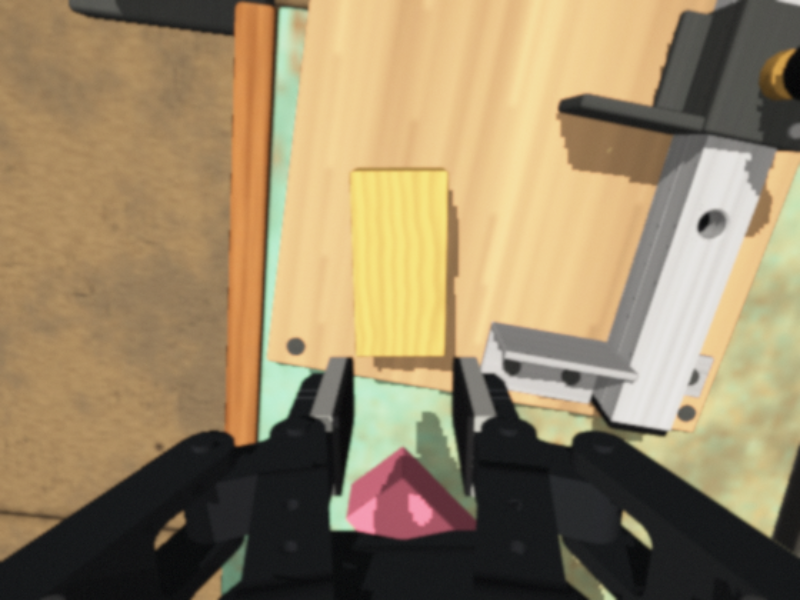

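Run:
```python
from h import *
f=np.load("now_side.npy",allow_pickle=True).item()
cv2.imwrite("pics/s4.png",cv2.resize(f["img"][120:220,260:360,::-1],(600,600),interpolation=cv2.INTER_CUBIC))
th=.121;a=np.array([np.cos(th),np.sin(th),0]);p=np.array([.4334,-.3907,.0838])
for dz in(0,.01,.02,.03,.04):print(dz,((proj(f,[p+a*.015+[0,0,dz],p-a*.015+[0,0,dz]])-[260,120])*6).round(0).tolist())
f=np.load("now_wrist.npy",allow_pickle=True).item()
for dz in(0,.01,.02,.03,.04):print(dz,(proj(f,[p+a*.015+[0,0,dz],p-a*.015+[0,0,dz]])*800/560).round(0).tolist())
```

```text
0 [[253.0, 353.0], [316.0, 347.0]]
0.01 [[254.0, 337.0], [317.0, 331.0]]
0.02 [[254.0, 320.0], [318.0, 314.0]]
0.03 [[255.0, 303.0], [320.0, 297.0]]
0.04 [[256.0, 285.0], [321.0, 280.0]]
0 [[438.0, 339.0], [358.0, 339.0]]
0.01 [[440.0, 350.0], [356.0, 350.0]]
0.02 [[442.0, 362.0], [353.0, 362.0]]
0.03 [[445.0, 375.0], [350.0, 375.0]]
0.04 [[447.0, 390.0], [347.0, 390.0]]
```

View pics/s4.png

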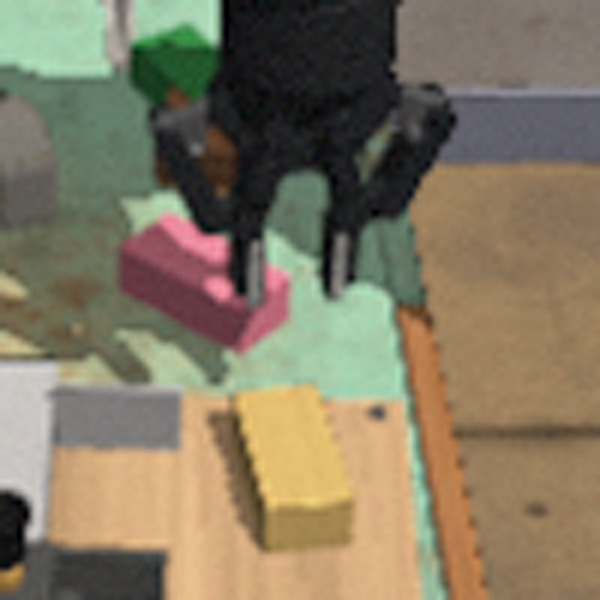

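Run:
```python
from h import *
r.set_gripper(.066,30)
r.servo_line([.4340,-.3913,.020],None,.15)
s=r.sense();print(s['time_s'],s['ee_pos'],s['gripper_width'],s['force'])
a=r.grab_frame("wrist");np.save("w5.npy",a,allow_pickle=True);b=r.grab_frame("side");np.save("s5.npy",b,allow_pickle=True)
A=cv2.resize(a["img"][100:400,150:450,::-1],(400,400));B=cv2.resize(b["img"][130:220,260:350,::-1],(400,400),interpolation=cv2.INTER_CUBIC)
cv2.imwrite("pics/ws5.png",np.hstack([A,B]))
```

```text
5.6417 [ 0.4343369  -0.39139998  0.02050585] 0.06570930866830904 [ 0.30557456 -0.2747777  -0.45314128]
```

View pics/ws5.png

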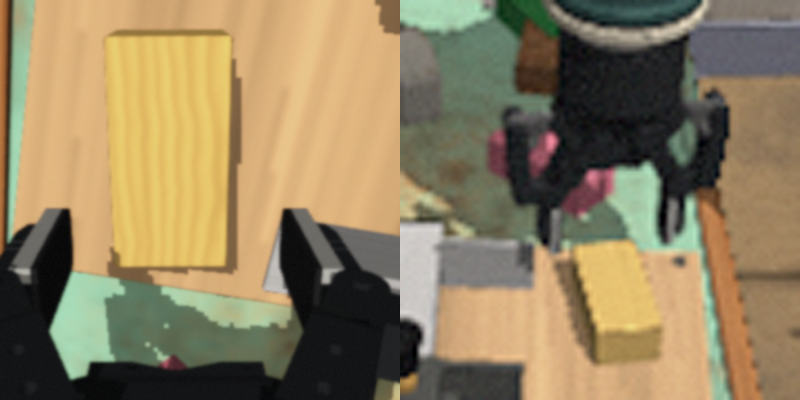

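Run:
```python
from h import *
a=np.load("w5.npy",allow_pickle=True).item();b=np.load("s5.npy",allow_pickle=True).item()
def tri(ua,ub):
    s=least_squares(lambda X:np.r_[(proj(a,X)-ua).ravel()*.3,(proj(b,X)-ub).ravel()],[.43,-.39,.03]);return s.x.round(4),s.fun.round(1)
w=lambda u,v:np.array([150+u*.75,100+v*.75]); sd=lambda u,v:np.array([(u-400)*.225+260,v*.225+130])
print(tri(w(283,211),sd(550,243)),tri(w(70,211),sd(668,239)))
print("block far edge",tri(w(231,266),sd(575,248)),tri(w(118,266),sd(628,242)),"near",tri(w(231,37),sd(600,330)),tri(w(106,37),sd(660,325)))
print("assume z",unproj(a,[w(231,266),w(118,266),w(231,37),w(106,37)],.043).round(4).tolist())
print("assume z side",unproj(b,[sd(575,248),sd(628,242),sd(600,330),sd(660,325)],.043).round(4).tolist())
```

```text
(array([ 0.4676, -0.3774,  0.0683]), array([0.7, 0.6, 1.5, 1.2])) (array([ 0.4018, -0.385 ,  0.0671]), array([-0.9, -0.1, -1.9,  0.3]))
block far edge (array([ 0.4574, -0.4105,  0.0442]), array([-0.8, -0.6, -1.5, -1.1])) (array([ 0.4168, -0.4231,  0.0339]), array([-0.1, -0. , -0.1, -0. ])) near (array([ 0.4456, -0.3295,  0.043 ]), array([-0.5, -0.2, -1. , -0.3])) (array([ 0.4058, -0.3348,  0.0404]), array([-0.2, -0. , -0.4,  0. ]))
assume z [[0.4591, -0.4122, 0.043], [0.4175, -0.4173, 0.043], [0.4463, -0.3297, 0.043], [0.4065, -0.3345, 0.043]]
assume z side [[0.4532, -0.407, 0.043], [0.418, -0.4123, 0.043], [0.4428, -0.3285, 0.043], [0.4051, -0.3321, 0.043]]
```

Run:
```python
from h import *
for z in(.006,-.004,-.010):
    r.servo_line([.4340,-.3913,z],None,.08)
    s=r.sense();print(s['time_s'],s['ee_pos'],s['force'])
    if s['force'][2]>4: break
a=r.grab_frame("wrist");np.save("w6.npy",a,allow_pickle=True);b=r.grab_frame("side");np.save("s6.npy",b,allow_pickle=True)
A=cv2.resize(a["img"][100:400,150:450,::-1],(400,400));B=cv2.resize(b["img"][130:220,260:350,::-1],(400,400),interpolation=cv2.INTER_CUBIC)
cv2.imwrite("pics/ws6.png",np.hstack([A,B]))
```

```text
6.0667 [ 0.43368225 -0.39102194  0.00547818] [ 0.44369348 -0.07234256 -0.20015626]
6.3417 [ 0.43370029 -0.39103627 -0.00461183] [ 0.55846672 -0.25288209 -0.96189711]
6.5917 [ 0.43383716 -0.39113501 -0.010342  ] [-1.19074396  0.2106678   0.36928712]
```

View pics/ws6.png

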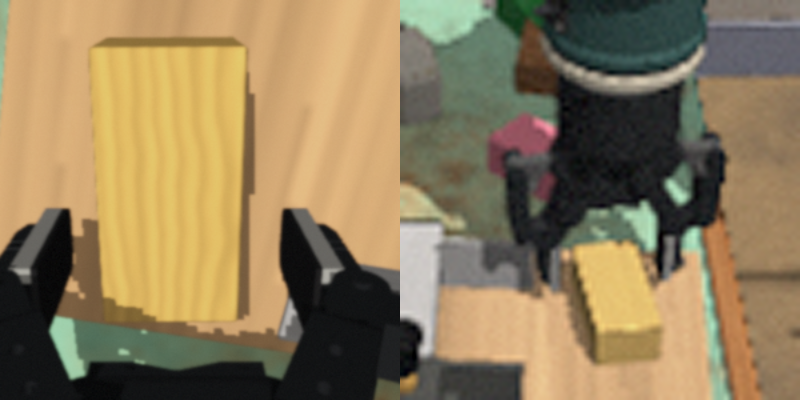

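Run:
```python
from h import *
for z in(-.017,-.024):
    r.servo_line([.4340,-.3913,z],None,.06)
    s=r.sense();print(s['time_s'],s['ee_pos'],s['force'])
    if s['force'][2]>4: break
r.set_gripper(.038,30)
s=r.sense();print(s['time_s'],s['ee_pos'],s['gripper_width'],s['force'])
a=r.grab_frame("wrist");np.save("w7.npy",a,allow_pickle=True);b=r.grab_frame("side");np.save("s7.npy",b,allow_pickle=True)
A=cv2.resize(a["img"][100:400,150:450,::-1],(400,400));B=cv2.resize(b["img"][130:220,260:350,::-1],(400,400),interpolation=cv2.INTER_CUBIC)
cv2.imwrite("pics/ws7.png",np.hstack([A,B]))
```

```text
6.9583 [ 0.43374327 -0.39107719 -0.01745835] [-0.22432821  0.19686949  0.06407183]
7.225 [ 0.43377435 -0.39107115 -0.02446362] [ 0.56524376 -0.87401048  0.36866069]
7.5667 [ 0.43414597 -0.39146356 -0.02375023] 0.04161613695086602 [0.06207556 0.04430976 2.11476921]
```

View pics/ws7.png

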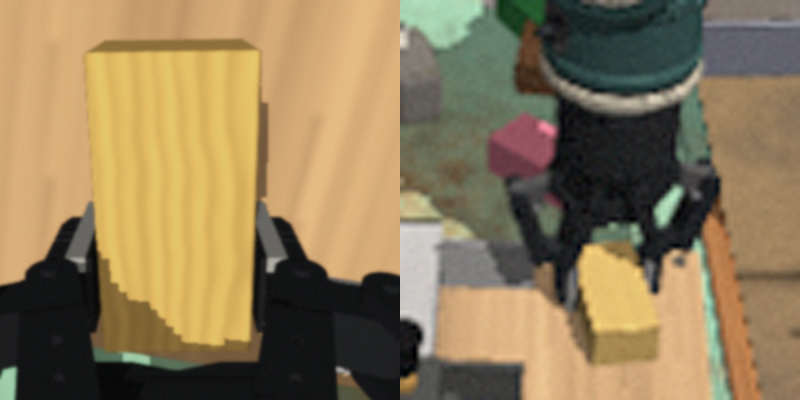

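Run:
```python
from h import *; from c import J
r.servo_line([.4340,-.3913,.045],None,.2)
s=r.sense();print(s['time_s'],s['ee_pos'],s['gripper_width'],s['force'])
t=j2w(J,[[-.0605-.0182,-.0325,0]])[0]; t[2]=.045
th=J[2]-np.pi/2
r.move_to(t,down(th))
s=r.sense();print(s['time_s'],s['ee_pos'],t,s['gripper_width'],s['force'])
a=r.grab_frame("wrist");np.save("w8.npy",a,allow_pickle=True);b=r.grab_frame("side");np.save("s8.npy",b,allow_pickle=True)
A=cv2.resize(a["img"][:,:,::-1],(533,400));B=cv2.resize(b["img"][130:250,220:300,::-1],(267,400),interpolation=cv2.INTER_CUBIC)
cv2.imwrite("pics/ws8.png",np.hstack([A,B]))
```

```text
8.1583 [ 0.43396446 -0.39147016  0.04542714] 0.04205812040264321 [-0.48275719  0.4802343  -1.47193837]
9.65 [ 0.48294731 -0.3496454   0.04456851] [ 0.48330666 -0.3496626   0.045     ] 0.0415610203690036 [-0.08195831  0.81701304 -1.86351465]
```

View pics/ws8.png

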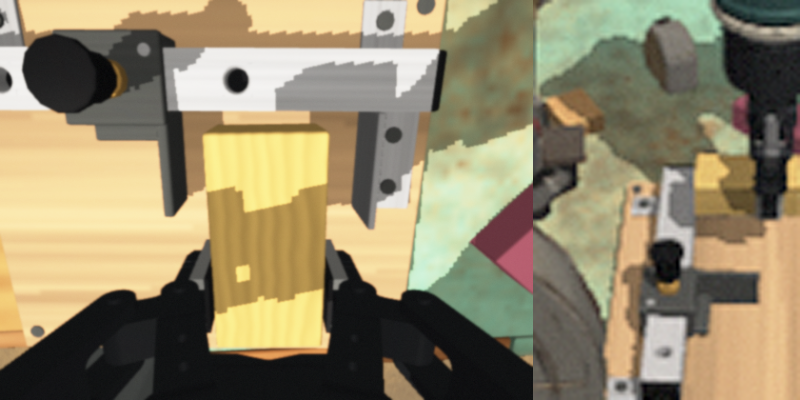

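Run:
```python
from h import *; from c import J
f=np.load("w8.npy",allow_pickle=True).item();s=560/533
cv2.imwrite("pics/w8c.png",cv2.resize(f["img"][40:260,120:470,::-1],None,fx=2.2,fy=2.2,interpolation=cv2.INTER_CUBIC))
P=[[0,-.015,.03],[-.072,.02,.036],[-.077,-.085,.04],[-.072,.02,0.004]]
print((proj(f,j2w(J,P))-[120,40])*2.2)
b=[[-.0605-.042*0+x,-.0325+y,.03+.069] for x,y in((.042,.021),(.042,-.021),(-.042,.021),(-.042,-.021))]
print((proj(f,j2w(J,b))-[120,40])*2.2)
```

```text
[[277.00126946 100.94059319]
 [135.09227343 420.63150807]
 [582.26027737 447.03636781]
 [166.37280689 378.34725851]]
[[208.30395773 226.93288202]
 [508.70579777 227.06375657]
 [234.74998034 722.12326273]
 [480.86668765 722.14549663]]
```

View pics/w8c.png

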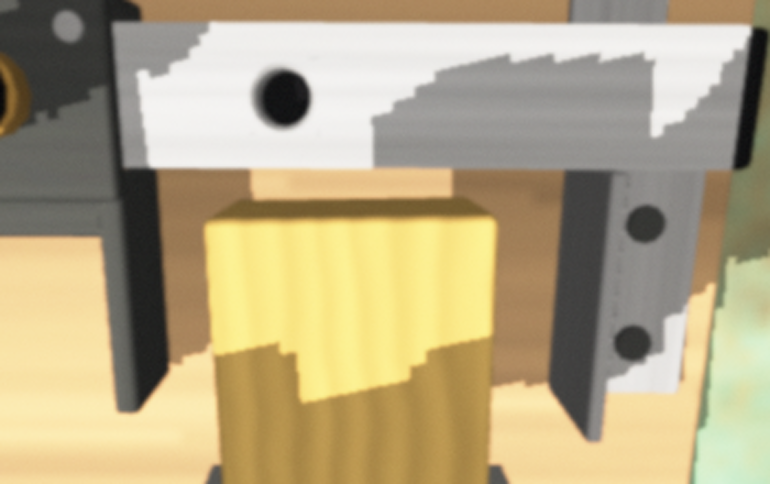

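Run:
```python
from h import *; from c import J
X=-.0787; t=lambda x,z:np.r_[j2w(J,[[x,-.0355,0]])[0][:2],z]
r.servo_line(t(X,-.012),None,.12)
s=r.sense();print(s['time_s'],s['ee_pos'],s['force'])
r.servo_line(t(X,-.0225),None,.05)
s=r.sense();f0=s['force'];print(s['time_s'],s['ee_pos'],s['force'])
for k in range(1,7):
    r.servo_line(t(X+.0015*k,-.0225),None,.02)
    s=r.sense();print(k,s['time_s'],s['ee_pos'].round(4),s['force'].round(2))
    if np.linalg.norm((s['force']-f0)[:2])>5: break
a=r.grab_frame("wrist");cv2.imwrite("pics/w9.png",a["img"][:,:,::-1])
```

```text
10.375 [ 0.48329675 -0.35284757 -0.01169262] [ 0.72284584 -0.0460774  -1.02643245]
10.7333 [ 0.4830427  -0.35257788 -0.02264264] [-0.02720061 -0.53796638 -0.74050957]
1 10.9833 [ 0.4849 -0.3528 -0.0223] [-0.   -0.2  -0.59]
2 11.2333 [ 0.4857 -0.3528 -0.0226] [-5.14  0.82  0.41]
```

View pics/w9.png

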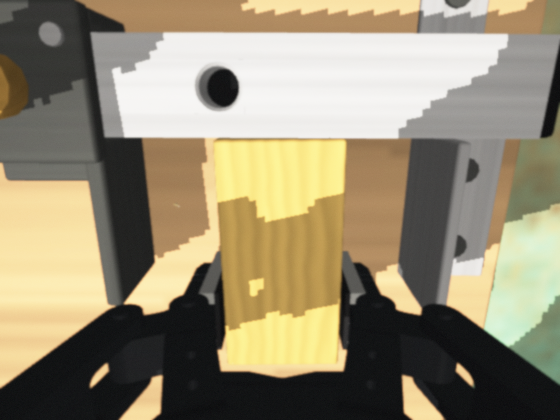

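Run:
```python
from h import *; from c import J
p=r.sense()['ee_pos']; 
r.servo_line([.4857,-.3528,-.0236],None,.03)
s=r.sense();print(s['time_s'],s['ee_pos'],s['force'])
r.set_gripper(.055,30)
s=r.sense();print(s['time_s'],s['ee_pos'],s['gripper_width'],s['force'])
r.servo_line([.4850,-.3528,.06],None,.15)
s=r.sense();print(s['time_s'],s['ee_pos'],s['gripper_width'],s['force'])
a=r.grab_frame("wrist");np.save("w10.npy",a,allow_pickle=True);cv2.imwrite("pics/w10.png",a["img"][:,:,::-1])
b=r.grab_frame("side");np.save("s10.npy",b,allow_pickle=True);cv2.imwrite("pics/s10.png",cv2.resize(b["img"][150:260,220:340,::-1],None,fx=5,fy=5,interpolation=cv2.INTER_CUBIC))
```

```text
11.5333 [ 0.4857761  -0.35281163 -0.02363246] [-2.27719849  0.15731085  0.03703072]
11.8167 [ 0.48603454 -0.35281769 -0.02346686] 0.05499133139860886 [ 0.75063452 -0.91743932  0.63720283]
12.525 [ 0.4846765  -0.35253278  0.05932995] 0.05521960922638952 [-0.23022003 -0.03595598 -0.58763521]
```

View pics/w10.png

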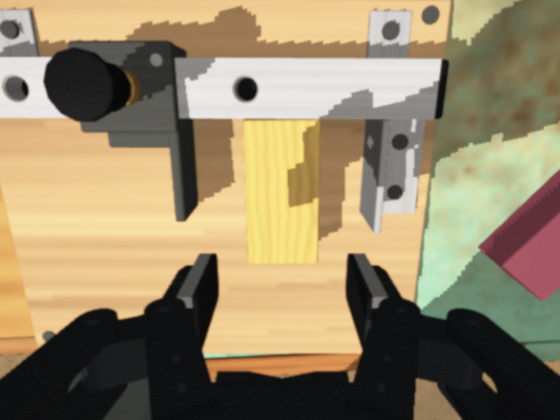

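View pics/s10.png

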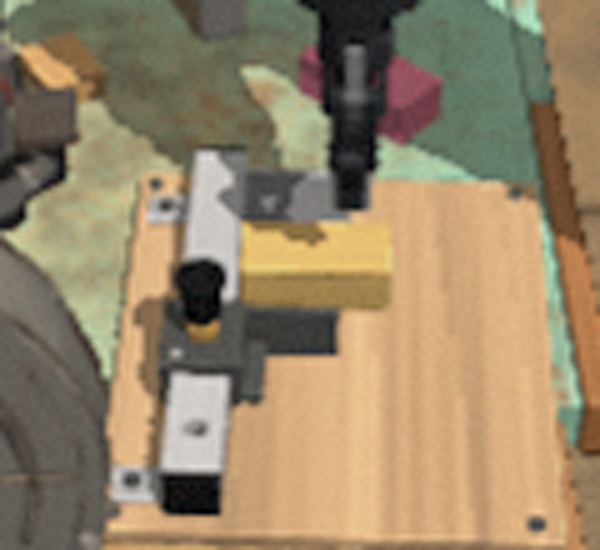

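Run:
```python
from h import *; from c import J
b=np.load("s10.npy",allow_pickle=True).item();a=np.load("w10.npy",allow_pickle=True).item()
p=np.array([.4847,-.3525,.0593]);th=J[2]-np.pi/2;ax=np.array([np.cos(th),np.sin(th),0])
for dz in(.02,.03,.04,.05):
    q=p+[0,0,dz]; print(dz,"side near finger",((proj(b,[q-ax*.034,q+ax*.034])-[220,150])*5).round(0).tolist(),"wrist",proj(a,[q-ax*.0275,q+ax*.0275]).round(0).tolist())
cv2.imwrite("pics/s10f.png",cv2.resize(b["img"][150:200,275:315,::-1],None,fx=12,fy=12,interpolation=cv2.INTER_CUBIC))
P=[[0,-.015,.03],[0,.105,.03],[-.072,.02,.036],[-.077,-.085,.04]]
uv=[[246,89],[15,88],[177,220],[362,213]]
j,e=fitjig(a,P[:2]+P[2:3],uv[:2]+uv[2:3],J);print(j,e.round(1));print(j2w(j,[0,.045,0]),j2w(J,[0,.045,0]))
k=unproj(a,[[83,84]],.093);print("knob top",k, w2j(j,k))
k=unproj(b,[[(201)/5+220,267/5+150]],.093);print("knob top side",k,w2j(j,k))
print("block",w2j(j,unproj(a,[[246,120],[320,120],[247,263],[318,264]],.043)))
```

```text
0.02 side near finger [[348.0, 236.0], [349.0, 154.0]] wrist [[226.0, 257.0], [339.0, 256.0]]
0.03 side near finger [[348.0, 222.0], [350.0, 141.0]] wrist [[222.0, 266.0], [343.0, 266.0]]
0.04 side near finger [[349.0, 208.0], [350.0, 127.0]] wrist [[219.0, 277.0], [346.0, 277.0]]
0.05 side near finger [[349.0, 193.0], [350.0, 112.0]] wrist [[214.0, 289.0], [351.0, 289.0]]
[ 0.56463499 -0.32315641 -0.0685776 ] [[-0.4 -0.1]
 [-0.6 -0.9]
 [ 7.7  3. ]]
[[ 0.56771856 -0.27826219  0.013     ]] [[ 0.56647592 -0.27697963  0.013     ]]
knob top [[ 0.56802948 -0.28071522  0.093     ]] [[0.00047828 0.04257404 0.08      ]]
knob top side [[ 0.56448567 -0.28126071  0.093     ]] [[-0.00301982  0.041787    0.08      ]]
block [[-0.01574132 -0.01490108  0.03      ]
 [-0.01540487 -0.05422032  0.03      ]
 [-0.09930651 -0.01381186  0.03      ]
 [-0.0996072  -0.05633004  0.03      ]]
```

View pics/s10f.png

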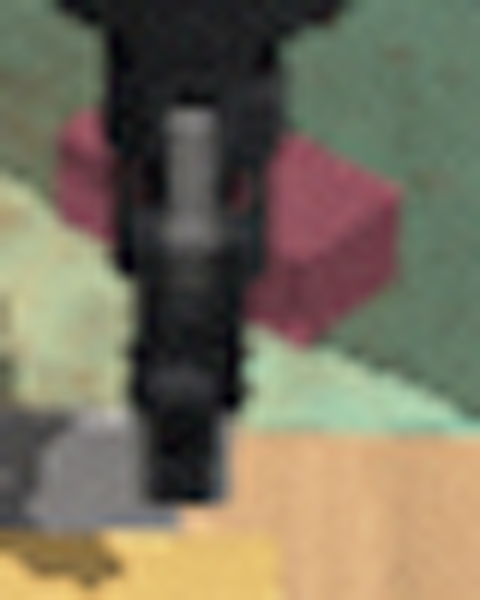

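Run:
```python
from h import *
r.servo_line([.53,-.32,.10],None,.2)
a=r.grab_frame("scene");cv2.imwrite("pics/sc11.png",cv2.resize(a["img"][60:330,180:540,::-1],None,fx=2.2,fy=2.2))
print(r.sense()['time_s'])
b=r.grab_frame("side");cv2.imwrite("pics/s11.png",cv2.resize(b["img"][80:300,60:353,::-1],None,fx=2.7,fy=2.7,interpolation=cv2.INTER_CUBIC))
```

```text
13.1667
```

View pics/sc11.png

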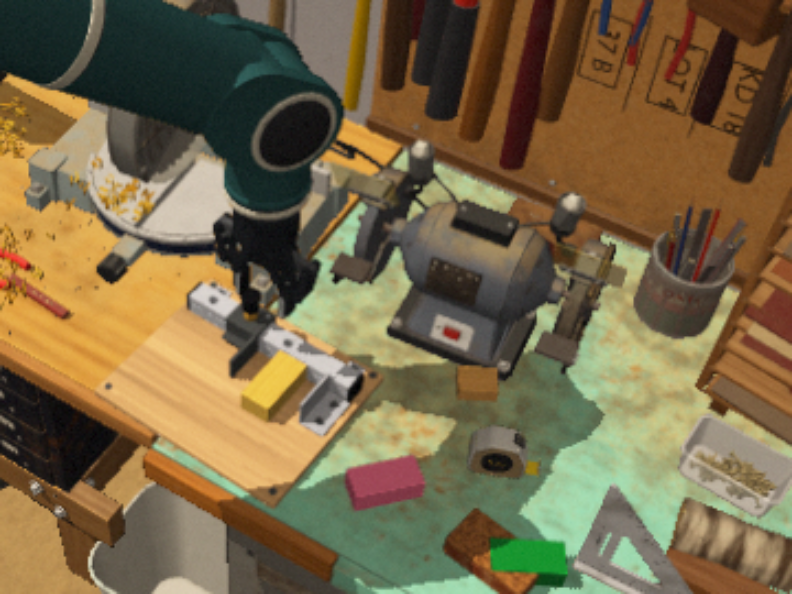

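View pics/s11.png

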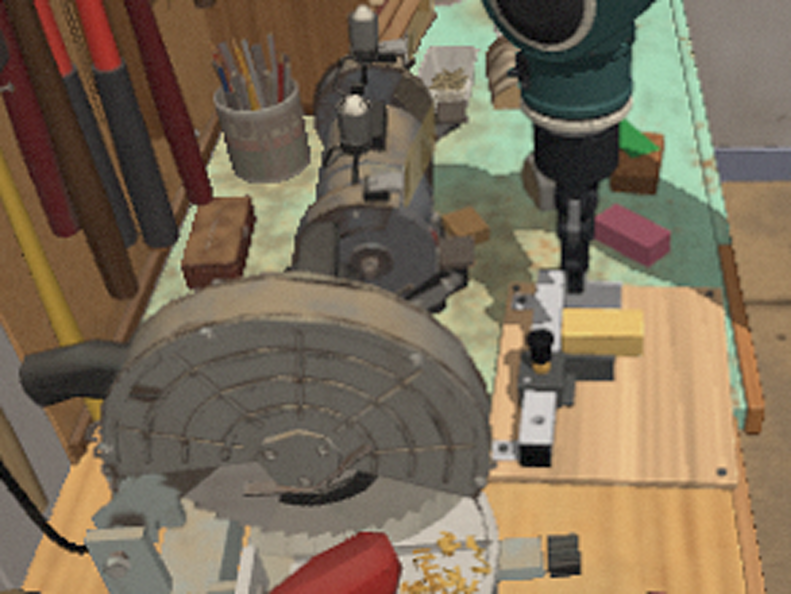

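Run:
```python
from h import *; from c import J
r.set_gripper(.046,40)
r.servo_line([.567,-.2795,.085],down(J[2]-np.pi/2),.15)
s=r.sense();print(s['time_s'],s['ee_pos'],s['force'],s['gripper_width'])
a=r.grab_frame("wrist");np.save("w12.npy",a,allow_pickle=True)
b=r.grab_frame("side");np.save("s12.npy",b,allow_pickle=True)
A=cv2.resize(a["img"][:,:,::-1],(533,400));B=cv2.resize(b["img"][140:230,232:292,::-1],(267,400),interpolation=cv2.INTER_CUBIC)
cv2.imwrite("pics/ws12.png",np.hstack([A,B]))
p=s['ee_pos']
th=J[2]-np.pi/2;ax=np.array([np.cos(th),np.sin(th),0])
for dz in(.03,.035,.04):
    print(((proj(b,[p+[0,0,dz]-ax*.03,p+[0,0,dz]+ax*.03])-[232,140])*4.44).round().tolist())
print("axis low",((proj(b,[[p[0],p[1],.065],[p[0],p[1],.093]])-[232,140])*4.44).round().tolist())
```

```text
14.0 [ 0.56691335 -0.27949752  0.08485249] [-0.59583231  0.10968055  0.47018021] 0.04596329644616085
[[116.0, 292.0], [123.0, 221.0]]
[[116.0, 285.0], [123.0, 215.0]]
[[116.0, 279.0], [123.0, 208.0]]
axis low [[122.0, 318.0], [121.0, 284.0]]
```

View pics/ws12.png

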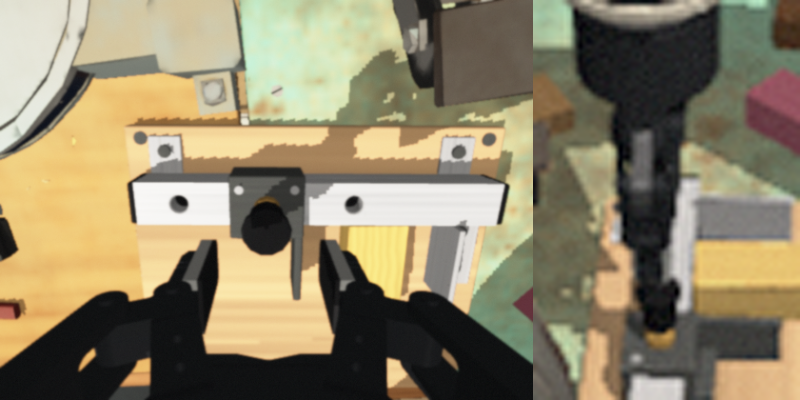

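Run:
```python
from h import *; from c import J
r.servo_line([.565,-.279,.05],None,.12)
s=r.sense();print(s['time_s'],s['ee_pos'],s['force'])
r.servo_line([.565,-.279,.029],None,.08)
s=r.sense();print(s['time_s'],s['ee_pos'],s['force'])
a=r.grab_frame("wrist");np.save("w13.npy",a,allow_pickle=True)
b=r.grab_frame("side");np.save("s13.npy",b,allow_pickle=True)
A=cv2.resize(a["img"][120:400,130:430,::-1],(429,400));B=cv2.resize(b["img"][160:230,232:292,::-1],(343,400),interpolation=cv2.INTER_CUBIC)
cv2.imwrite("pics/ws13.png",np.hstack([A,B]))
```

```text
14.5417 [ 0.56476029 -0.27933183  0.0500194 ] [ 0.27562046 -0.16922463 -0.35376251]
14.95 [ 0.56475403 -0.27884864  0.02853015] [0.13348812 0.95625511 1.24933797]
```

View pics/ws13.png

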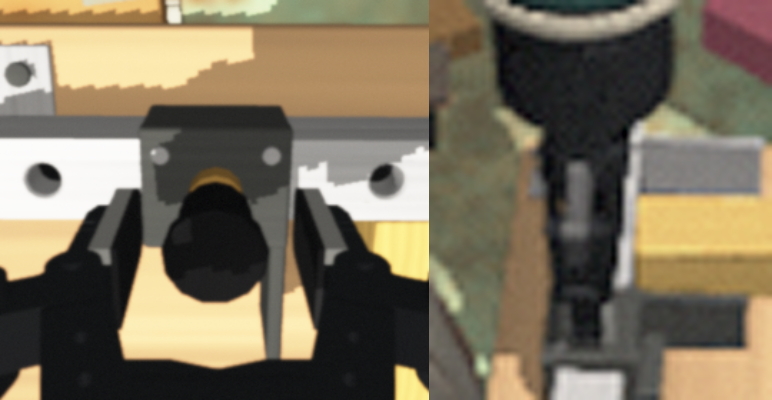

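Run:
```python
from h import *
r.set_gripper(.015,40)
r.pause(.2)
s=r.sense();print(s['time_s'],s['ee_pos'],s['gripper_width'],s['force'])
a=r.grab_frame("wrist");b=r.grab_frame("side")
A=cv2.resize(a["img"][120:400,130:430,::-1],(429,400));B=cv2.resize(b["img"][160:230,232:292,::-1],(343,400),interpolation=cv2.INTER_CUBIC)
cv2.imwrite("pics/ws14.png",np.hstack([A,B]))
```

```text
15.575 [ 0.56527171 -0.27912866  0.02951351] 0.025321016688543724 [-0.71488541  1.15023782  7.05799052]
```

View pics/ws14.png

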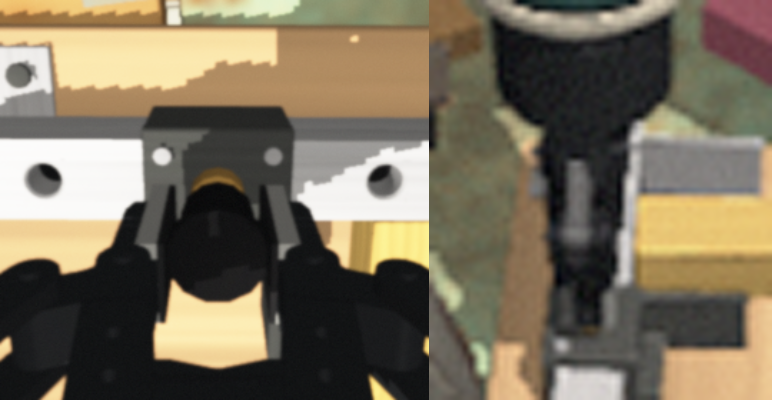

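Run:
```python
from h import *
a=r.grab_frame("wrist");np.save("w15.npy",a,allow_pickle=True);b=r.grab_frame("side")
A=cv2.resize(a["img"][220:370,215:345,::-1],(520,600),interpolation=cv2.INTER_CUBIC);B=cv2.resize(b["img"][195:235,245:265,::-1],(280,600)[0:2],interpolation=cv2.INTER_CUBIC)
cv2.imwrite("pics/ws15.png",np.hstack([A,B]));s=r.sense();print(s['time_s'],s['force'],s['gripper_width'])
```

```text
15.775 [-2.22008915  0.46490067  5.42206661] 0.025345571879038815
```

View pics/ws15.png

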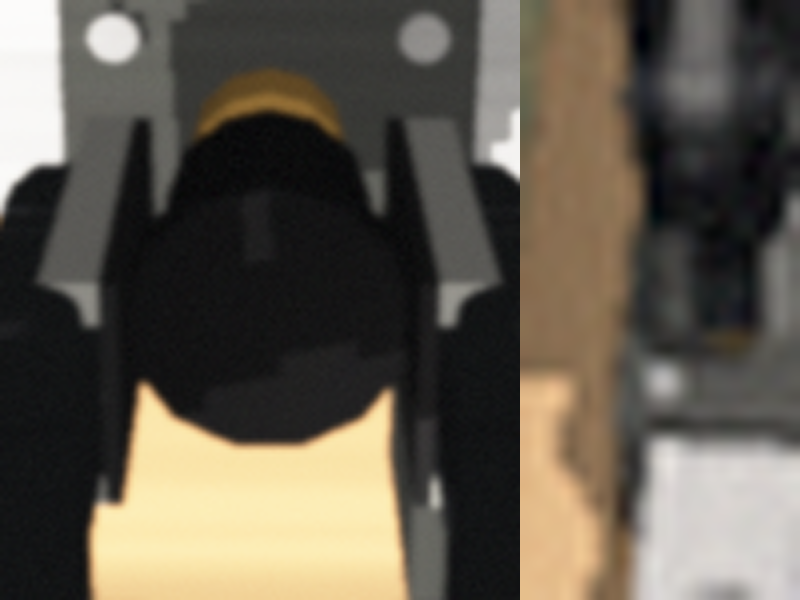

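Run:
```python
from h import *
r.set_gripper(.015,60)
s=r.sense();z0=s['ee_pos'][2];print(s['time_s'],s['ee_pos'],s['gripper_width'],s['force'])
for d in(.006,.011,.0155):
    r.servo_line([.565,-.279,z0+d],None,.05)
    s=r.sense();print(s['time_s'],s['ee_pos'].round(4),s['gripper_width'],s['force'].round(2))
a=r.grab_frame("wrist");np.save("w16.npy",a,allow_pickle=True);b=r.grab_frame("side")
A=cv2.resize(a["img"][220:370,215:345,::-1],(520,600),interpolation=cv2.INTER_CUBIC);B=cv2.resize(b["img"][195:235,245:265,::-1],(280,600)[0:2],interpolation=cv2.INTER_CUBIC)
cv2.imwrite("pics/ws16.png",np.hstack([A,B]))
```

```text
15.9917 [ 0.56532551 -0.27913214  0.0295927 ] 0.024778795930620955 [-1.2399219   0.44940001  5.70394075]
16.275 [ 0.5651 -0.2789  0.0357] 0.02480968147870073 [ 1.98 -0.51 -5.49]
16.525 [ 0.565  -0.2788  0.0405] 0.024773604220072312 [ 3.86  0.82 -7.48]
16.775 [ 0.565  -0.2789  0.045 ] 0.02486324079290534 [ 3.52  0.45 -6.97]
```

View pics/ws16.png

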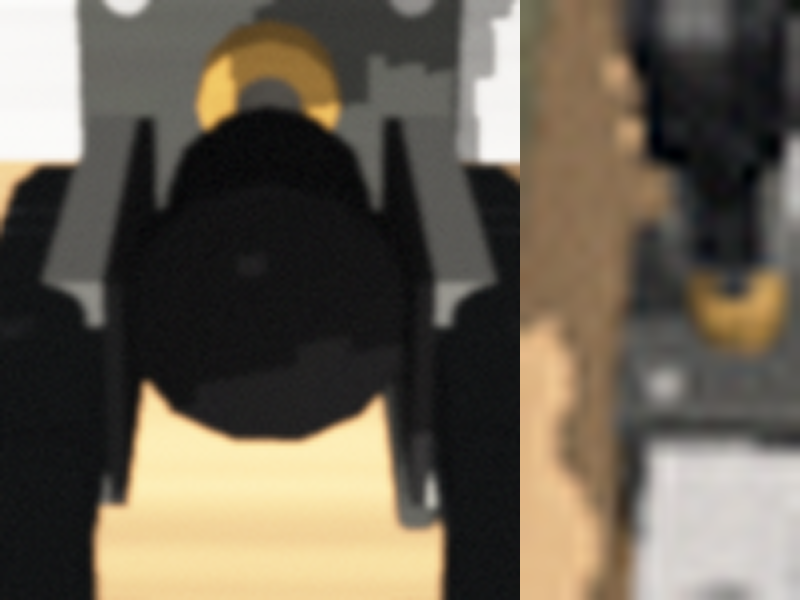

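Run:
```python
from h import *
p0=np.array([.5655,-.279,.0450]); d=np.array([np.sin(-.062),-np.cos(-.062),0])
for k in(.02,.04,.054,.060):
    r.servo_line(p0+d*k,None,.05)
    s=r.sense();print(k,s['time_s'],s['ee_pos'].round(4),round(s['gripper_width'],4),s['force'].round(2))
    if np.linalg.norm(s['force'][:2])>20: break
a=r.grab_frame("wrist");np.save("w17.npy",a,allow_pickle=True);b=r.grab_frame("side")
A=cv2.resize(a["img"][:,:,::-1],(533,400));B=cv2.resize(b["img"][150:240,232:292,::-1],(267,400),interpolation=cv2.INTER_CUBIC)
cv2.imwrite("pics/ws17.png",np.hstack([A,B]))
```

```text
0.02 17.425 [ 0.5639 -0.2997  0.0449] 0.0246 [ 0.02 -1.59 -6.26]
0.04 17.975 [ 0.5627 -0.3196  0.045 ] 0.0245 [-2.94 -2.26 -6.71]
0.054 18.4083 [ 0.5619 -0.3331  0.045 ] 0.0242 [-3.49 -1.38 -6.58]
0.06 18.675 [ 0.5616 -0.3389  0.0449] 0.0248 [-4.13 -0.9  -7.06]
```

View pics/ws17.png

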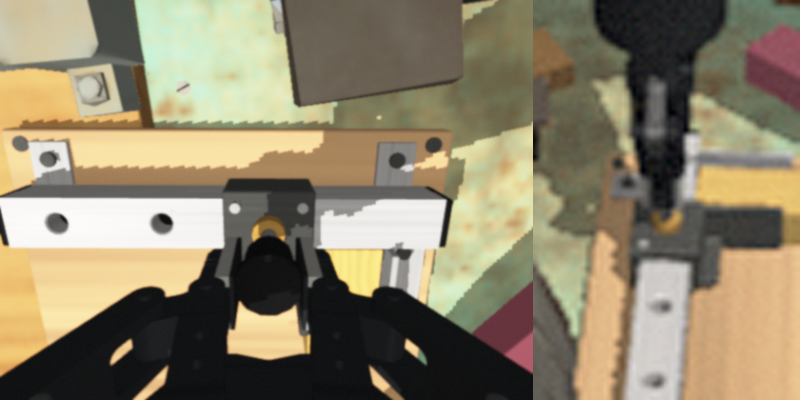

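Run:
```python
from h import *
p0=np.array([.5655,-.279,0]); d=np.array([np.sin(-.062),-np.cos(-.062),0]); q=p0+d*.0602+[.0008,0,0]
for z in(.041,.037,.033,.0297):
    r.servo_line(q+[0,0,z],None,.03)
    s=r.sense();print(z,s['time_s'],s['ee_pos'].round(4),round(s['gripper_width'],4),s['force'].round(2))
    if s['force'][2]>8: break
a=r.grab_frame("wrist");np.save("w18.npy",a,allow_pickle=True);b=r.grab_frame("side")
A=cv2.resize(a["img"][100:370,120:460,::-1],(504,400));B=cv2.resize(b["img"][165:225,245:285,::-1],(267,400),interpolation=cv2.INTER_CUBIC)
cv2.imwrite("pics/ws18.png",np.hstack([A,B]))
```

```text
0.041 19.0583 [ 0.5618 -0.3388  0.0406] 0.0251 [-7.39 -0.76 -6.59]
0.037 19.3417 [ 0.5618 -0.3388  0.0366] 0.0241 [-8.81 -0.1  -4.95]
0.033 19.625 [ 0.5618 -0.3388  0.0326] 0.0245 [-9.34  0.93 -4.95]
0.0297 19.8833 [ 0.5618 -0.3389  0.0297] 0.0246 [-9.74  0.84 -2.39]
```

View pics/ws18.png

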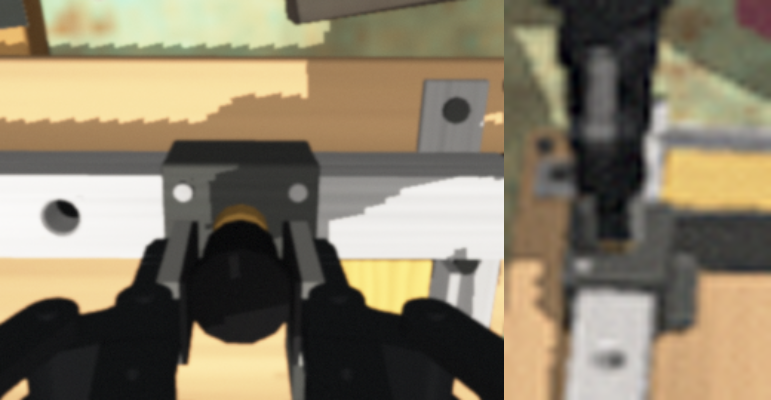

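Run:
```python
from h import *
p0=np.array([.5655,-.279,0]); d=np.array([np.sin(-.062),-np.cos(-.062),0]); q=p0+d*.0602+[-.0012,0,0]
for z in(.0295,.0288,.0282):
    r.servo_line(q+[0,0,z],None,.02)
    s=r.sense();print(z,s['time_s'],s['ee_pos'].round(4),round(s['gripper_width'],4),s['force'].round(2))
    if s['force'][2]>7: break
r.pause(.3);s=r.sense();print(s['time_s'],s['ee_pos'].round(4),s['force'].round(2))
a=r.grab_frame("wrist");np.save("w19.npy",a,allow_pickle=True);b=r.grab_frame("side");np.save("s19.npy",b,allow_pickle=True)
A=cv2.resize(a["img"][220:370,215:345,::-1],(347,400),interpolation=cv2.INTER_CUBIC);B=cv2.resize(b["img"][165:225,245:310,::-1],(433,400),interpolation=cv2.INTER_CUBIC)
cv2.imwrite("pics/ws19.png",np.hstack([A,B]))
```

```text
0.0295 20.2333 [ 0.5614 -0.3389  0.0299] 0.0245 [ 1.16 -0.11 -5.45]
0.0288 20.4833 [ 0.5615 -0.3391  0.0297] 0.0245 [-0.78  1.09  5.86]
0.0282 20.7333 [ 0.5616 -0.3394  0.0295] 0.0244 [-2.46  1.85 11.37]
21.0333 [ 0.5616 -0.3394  0.0295] [-1.76  1.06 12.5 ]
```

View pics/ws19.png

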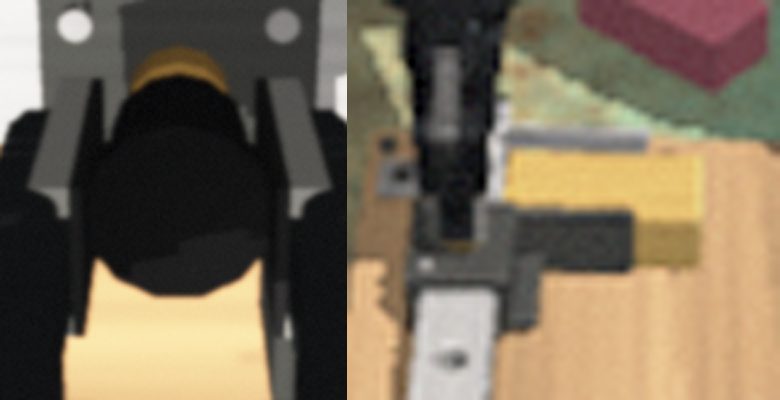

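Run:
```python
from h import *
b=np.load("s19.npy",allow_pickle=True).item()
js=[.5616,-.3185,-.053]
g=lambda u,v:[245+(u-347)/6.667,165+v/6.667]
print(w2j(js,unproj(b,[g(698,155),g(702,222),g(510,152),g(630,150)],.043)).round(4))
cv2.imwrite("pics/s19z.png",cv2.resize(b["img"][175:215,258:308,::-1],None,fx=15,fy=15,interpolation=cv2.INTER_CUBIC))
a=np.load("w19.npy",allow_pickle=True).item();cv2.imwrite("pics/w19.png",a["img"][:,:,::-1])
```

```text
[[-0.0985 -0.0831  0.03  ]
 [-0.0998 -0.0401  0.03  ]
 [-0.0171 -0.0827  0.03  ]
 [-0.069  -0.0856  0.03  ]]
```

View pics/s19z.png

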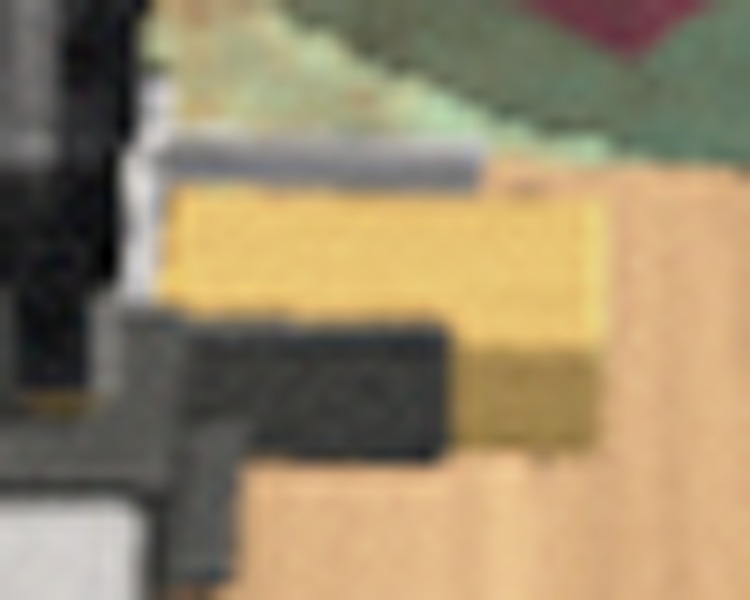

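View pics/w19.png

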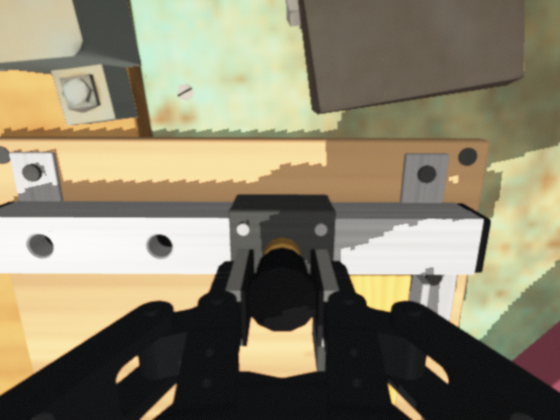

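Run:
```python
from h import *
s=r.sense();print(s['time_s'],s['ee_pos'].round(4),round(s['gripper_width'],4),s['force'].round(2))
r.close_job()
```

```text
21.1333 [ 0.5616 -0.3394  0.0295] 0.0247 [-1.86  1.89 13.32]
the job is handed in; nothing more can be done
```

I turned the block a quarter turn, set it against the fence between the bracket and the stop, and let go of it. I then pulled the plunger, slid the stop 60 mm to the next hole and lowered the pin home. I handed the job in at 21.1 s, still gripping the knob; no verdict is reported.

**Last checks before handing in:**
- **Pin:** the tool came down to the height it had at the start (0.0295 m against 0.0296 m) and met a hard stop, so I take the pin as home. Both freed holes were visible, with equal spacing to the stop.
- **Block:** measured from the side camera, it is centred at about jig (-0.057, -0.061), is square to the tube and has its end at the fence.
- **Grip:** the opening is steady at 25 mm with a 60 N grip, pressing down about 13 N.
- **Pliers and pencil:** I never went near them, but I did not measure them again at the end.

**What disagreed or failed:**
- **Finger length:** the fingertips sat about 30–40 mm higher than the stated TCP, so my first grasp closed above the block and missed. I corrected this from the pictures and with guarded moves.
- **Where the knob is held:** the pads hold the flange rather than the 22 mm neck. The opening read 25 mm where a 28 mm flange was expected. The grip did not visibly slip during the pull and slide.
- **Camera positions:** the cameras disagreed on positions by about 2–4 mm.

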